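Make up the lot on the check scale, then hold the torch on it

ROBOT

A 7-joint arm with a two-finger parallel gripper is mounted at the origin on the work surface. World frame = base frame: x ahead of the robot, y to its left, z up, the work surface at z = 0. Lengths are in m, angles in rad, forces in N, time in s.
With the tool pointing down it reaches from about 0.425 to 0.875 m from the base axis. Payload 9.9 kg.
Tool frame: the origin (TCP) lies at the very end of the fingers, on their centre line; the grasp point (between the pads) lies 19 mm behind it (r.hold_point_z is the distance from the TCP to the grasp point, in m); z points along the fingers, y is the direction in which the jaws open and shut (so a half turn about z gives the same grasp; the last joint's range is limited). The gripper opens to 85 mm and grips with 20 to 120 N. Pads are 22 mm wide; open, the fingers measure 114 mm over their backs; the gripper's body (76 mm by 85 mm) begins 54 mm behind the grasp point. The pads swing forward as they close: fully open they stand 13 mm farther back than shut.
Start: joints at [1.041, 0.576, 0.025, 1.437, -0.015, 1.129, -0.057], TCP at [0.291, -0.609, 0.231] pointing down, gripper open.
Joint ranges: [-2.76, 2.76], [-0.34, 2.15], [-1.52, 1.57], [0.19, 2.46], [-1.09, 4.23], [0.17, 1.99], [-2.82, 2.82]. Speed limits (rad/s): [2.22, 2.22, 3.01, 3.01, 3.14, 3.14, 3.14].

INTERFACE

Orientations are given as [roll, pitch, yaw] about the fixed x, y, z axes, in that order (R = Rz(yaw) Ry(pitch) Rx(roll)).
In Python, from rig import r gives the robot as it stands.
- The arm moves only by the shell command python3 -m inch 'ROWS'. ROWS is JSON, a list of rows, each a list of 7 numbers: the opening, from 0 (shut) to 1 (fully open), then the shift along the tool's x, y, z in mm, then the turn, a rotation vector about the tool's x, y, z in degrees. A call has 1 to 20 rows; each row shifts and turns the commanded pose from where the row before left it, along the tool's axes as they then stand; what a row does not reach is not made up. A row lasts 1/8 s, in which the tool goes at most 62.5 mm and 10.7 degrees, less where a joint would pass 70% of its speed; a pose out of reach is approached as far as the arm can. A call is refused whole if a number of a shift passes 62.5 or a number of a turn 10.7, either way. A call with a gripper value outside its range is refused whole. The fingers move at their own pace and stop on an object; the grip force is fixed at half the most. Time passes only in rows, so rows that do not move let the fingers close. It gives the time, the measured TCP pose, the force and the opening at its end, in the units of the state.
- r.state(): the state, without advancing time (a new reading comes with each control period).
- r.capture(name): name is "scene" or "top" or "wrist"; returns a dict with "image" (420x560x3 uint8, blue, green, red), "fx", "fy", "cx", "cy" (pixels), "dist" ([k1, k2, p1, p2, k3] as OpenCV has them; the pictures are not rectified), "R" (3x3) and "t" (3): a world point X has camera coordinates R X + t. Camera axes: x right, y down, z forward; pixel columns grow to the right and rows downward; lengths in m; the calibration is good to about 2 mm. A picture is of the moment at which its call begins. There is no depth.
- r.hand_in(): hands the job in, once; it reports no verdict.
Trained networks look in a picture, given as the dict that the camera call returned (one of the last four; its "shot" number tells which), for a name from the list of things; names that differ only in an ending like _2 or _b are one class to them, and where a whole thing is asked for, a point or a joint stands for the part that bears it (a point fixed in the world has none). Each returns a list of dicts, best first, with "p" (0 to 1); they miss things now and then, are a little off and sometimes report something else, mostly with a low value. They report only what shows in the picture. A call takes as long as a camera call.
- r.recognise(name, picture): "location" ([row, column] in pixels, amid what is visible of it).
- r.outline_of(name, picture): "region" (420x560 bool, what is visible of it) and "location" ([row, column] in pixels, amid what is visible of it).
The state is a dict: "t": time; "joint_pos": joint angles; "joint_vel": joint speeds; "joint_efforts": joint torques, N m; "ee_pos": TCP position; "tool_rot": TCP orientation; "contact_force": force on the tool from outside, world axes, zero at the start; "ft_torque": the same for the moment, N m; "opening": finger opening in m.
Only numpy, scipy, OpenCV 4.12 (cv2) and the standard library are available. Lean on these libraries where they do the work, as an engineer would, in place of code of your own. Each camera call takes 0.05 s, during which the arm holds its last target.

TASK

Make up the lot: set brass bushings from the table on the free part of the scale pan, one at a time, until the needle comes to rest in the green band. Then draw the torch out of its wooden holder, tip it over to about 45 degrees and hold it raised off everything, lens about 10 cm from the pan and pointing down at the middle of the pan's free part; finish while still holding it there. Leave the cup, tape roll, jar and black tubes alone.

Things in the scene. Friction and masses are not known exactly. Their poses are not given: they have to be found in the camera images.
- lot (a point): middle of the free part of the scale's steel pan, on the pan's upper face; it sinks with the pan. The free part is 105 mm (scale's x) by 190 mm (scale's y), with a rim standing 6 mm high on three sides. Axes as the scale's.
- pan (a joint): how far the sprung pan has sunk, m, 0 (unloaded stop) to 0.05 (bottom stop). The pan's upper face is 0.100 m minus this above the table. Already sunk 3 to 24 mm at the start under its fixed carton, whose weight differs each time; each bushing sinks it a further 12 mm (spring 130 N/m, damped, settles in under a second). The green band on the dial is 0.0265 to 0.041; if the needle only touches its lower edge, one more bushing still ends inside the band.
- needle (a joint): red needle of the scale's dial, rad: always 50 times the pan's travel in m, turning clockwise as one faces the dial. The dial (92 mm) leans back at 45 degrees at the scale's +x end, facing away from the robot; black marks every 5 mm of pan travel from 0 to 50 mm. Green band: 1.325 to 2.05.
- scale: white check scale, fixed to the table; origin on the table under the middle of the pan. Base 170 x 210 mm, 44 mm high, under a steel pan 150 mm (x) by 200 mm (y). A brown carton 38 x 170 mm, 26 mm high, is fixed on the pan along its +x edge; the dial with its housing, up to 95 mm high, reaches to 180 mm on the +x side.
- holder: wooden block 80 x 80 mm, 60 mm high, fixed to the table, origin under its centre; upright round hole, 38 mm wide and 50 mm deep, in the middle, in which the torch stands lens down.
- torch: inspection torch, 148 mm long, 0.13 kg, standing lens down in the holder. Origin: middle of the lens face, at the start 10 mm above the table (tail at 158 mm). Its z axis runs from lens to tail; light goes along -z. Black head 32 mm in diameter up to 28 mm, tapering to 36 mm, then a round yellow barrel 24 mm in diameter. Grip it within 35 mm of the tail, or the tail may meet the gripper's body.
- jig: wooden assembly jig, 90 x 100 mm, 32 mm high, fixed, not used; origin under its centre.
- cup: white open cup, 72 mm across, 85 mm high, bystander; origin under its centre.
- tape_roll: brown tape roll lying flat, 90 mm across, 24 mm high, bystander; origin under its centre.
- tube1: black square-edged plastic tube with a white tip, 133 mm long, 16 mm high, lying along its x axis, bystander; origin under it.
- tube2: second tube, same as the first, bystander.
- jar: grey closed jar, 64 mm across, 85 mm high, bystander; origin under its centre.
- bushing1: plain brass bushing, a solid upright cylinder 32 mm in diameter and 36 mm high, 0.16 kg, standing on the table; origin under its centre. All three are alike.
- bushing2: plain brass bushing, a solid upright cylinder 32 mm in diameter and 36 mm high, 0.16 kg, standing on the table; origin under its centre. All three are alike.
- bushing3: plain brass bushing, a solid upright cylinder 32 mm in diameter and 36 mm high, 0.16 kg, standing on the table; origin under its centre. All three are alike.

How it is judged:
By the outcome, as a careful person would: the job done as asked, in the order asked, and still so for the second after the job is handed in, while the arm keeps its last pose, push and grip.
It also fails if it takes over 72 s, if anything falls off the work surface, if the arm or the gripper's body presses on something with over 40 N, if the wrist force passes 120 N, or if a joint passes its speed limit or range.

## Working session

There is one attempt and no reset: what is moved stays moved. The work goes in short steps, Python scripts to look and compute and a shell command to move; the robot and the scene stay as the last step left them, time stands still between calls to the robot, and variables do not carry over. Pictures are saved under pics/ and viewed, and the job is handed in when it is done.

```bash
ls; mkdir -p pics; python3 - <<'E'
from rig import r
import cv2
print(r.state())
for n in("scene","top","wrist"):
    p=r.capture(n); cv2.imwrite(f"pics/{n}0.png",p["image"]); print(n,p["fx"],p["cx"],p["cy"],p["dist"],p["R"],p["t"])
E
```

```text
pics
{'t': 0.0, 'joint_pos': array([ 1.04120119,  0.5764955 ,  0.02485874,  1.4379085 , -0.01502444,
        1.12901266, -0.05650462]), 'joint_vel': array([-1.37408465e-03, -1.01740877e-03,  8.20371804e-04, -2.60323491e-05,
        3.68561470e-04,  4.65305242e-04, -1.45785769e-04]), 'joint_efforts': array([ 7.56279178e-05, -7.65752578e+01,  2.25077391e+00, -2.85957170e+01,
        1.53480156e-02,  1.28767433e-02, -6.46822969e-05]), 'ee_pos': array([ 0.29085057, -0.60861613,  0.23046743]), 'tool_rot': array([-3.13995482e+00,  7.05471761e-05,  4.45801907e-01]), 'contact_force': array([ 0.0157635 , -0.22201413,  0.15204659]), 'ft_torque': array([0.01212888, 0.03843375, 0.04056313]), 'opening': 0.08541643988924227}
scene 526.8585148462985 277.01141022451674 201.09989979282324 [-0.04705255  0.          0.          0.          0.        ] [[-0.64004941  0.76833276 -0.00123164]
 [ 0.60277794  0.50114086 -0.62089983]
 [-0.47644045 -0.39814897 -0.78388895]] [ 0.35642067 -0.2734908   1.82518332]
top 450.89409951833477 282.45848869856195 211.76531104389048 [-0.06760537  0.          0.          0.          0.        ] [[ 0.02076279 -0.99975358  0.00785413]
 [-0.99492251 -0.02143499 -0.09833486]
 [ 0.09847898 -0.00577255 -0.99512239]] [-0.04353436  0.56665658  1.41866921]
wrist 307.25312569040887 276.81483369551614 209.49416614783593 [0.02226681 0.         0.         0.         0.        ] [[ 0.43188875 -0.90192542 -0.00162747]
 [-0.85453344 -0.4097709   0.31915578]
 [-0.2885216  -0.13644906 -0.94770087]] [-0.67350898 -0.04245916  0.38010116]
```

View pics/scene0.png

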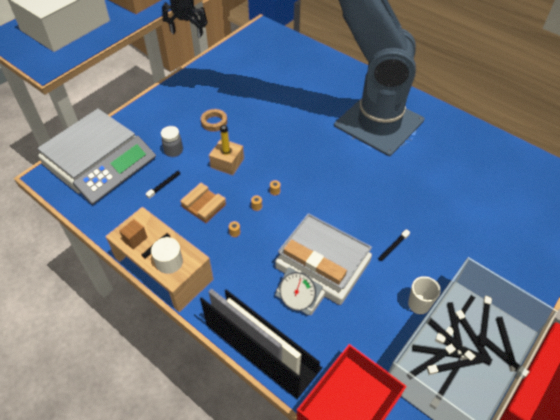

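View pics/top0.png

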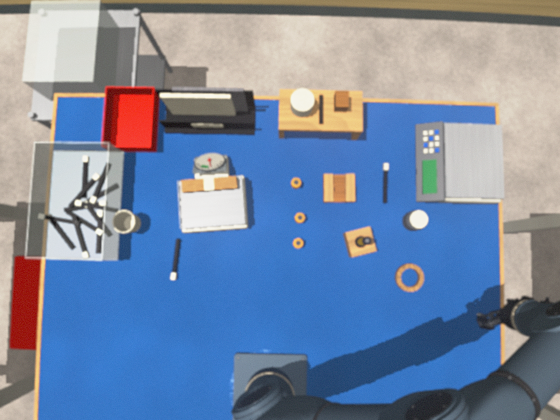

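View pics/wrist0.png

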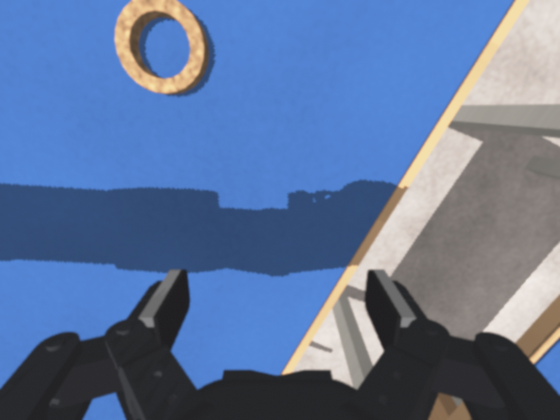

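```bash
cat > h.py <<'E'
import numpy as np, cv2
from rig import r
def K(p): return np.array([[p["fx"],0,p["cx"]],[0,p["fy"],p["cy"]],[0,0,1.]])
def ray(p,rc):
    u=cv2.undistortPoints(np.array([[[rc[1],rc[0]]]],float),K(p),np.array(p["dist"]))[0,0]
    R=np.array(p["R"]);return -R.T@p["t"],R.T@np.array([u[0],u[1],1])
def at(p,rc,z):
    c,d=ray(p,rc);return (c+d*(z-c[2])/d[2])
def proj(p,X):
    X=np.atleast_2d(np.array(X,float))
    return cv2.projectPoints(X,cv2.Rodrigues(np.array(p["R"]))[0],np.array(p["t"]),K(p),np.array(p["dist"]))[0][:,0][:,::-1]
def crop(p,r0,r1,c0,c1,f,name):
    cv2.imwrite("pics/"+name,cv2.resize(p["image"][r0:r1,c0:c1],None,fx=f,fy=f,interpolation=cv2.INTER_CUBIC))
E
python3 - <<'E'
from h import *
t=r.capture("top"); s=r.capture("scene")
for n,z in (("bushing1",.018),("holder",.04),("torch",.12),("scale",.06),("cup",.04),("jar",.04),("tape_roll",.012),("tube1",.008),("jig",.02),("needle",.08)):
    for nm,p in (("top",t),("scene",s)):
        for d in r.outline_of(n,p)[:4]:
            if d["p"]>.3: print(n,nm,round(d["p"],2),np.round(d["location"],1),at(p,d["location"],z).round(3),d["region"].sum())
crop(t,120,270,160,320,5,"t1.png"); crop(s,120,320,180,400,3.6,"s1.png")
E
```

```text
bushing1 top 0.61 [218.  296.5] [ 0.549 -0.077  0.018] 84
bushing1 top 0.59 [183.4 294.4] [ 0.662 -0.069  0.018] 91
bushing1 top 0.53 [221.3 125.6] [0.526 0.476 0.018] 512
bushing1 top 0.4 [240.9 298.8] [ 0.476 -0.086  0.018] 88
bushing1 scene 0.63 [229.1 233.4] [ 0.667 -0.072  0.018] 154
bushing1 scene 0.49 [188.8 275.4] [ 0.473 -0.076  0.018] 122
holder top 0.87 [243.8 356.5] [ 0.469 -0.268  0.04 ] 567
holder scene 0.91 [160.1 229.3] [ 0.49  -0.252  0.04 ] 797
torch top 0.52 [241.  360.7] [ 0.475 -0.267  0.12 ] 116
torch scene 0.67 [139.3 223.8] [ 0.488 -0.269  0.12 ] 245
scale top 0.96 [197.3 214. ] [0.605 0.185 0.06 ] 4430
scale scene 0.66 [265.4 314.8] [0.636 0.196 0.06 ] 6099
cup top 0.94 [224.7 125.9] [0.514 0.467 0.04 ] 466
cup scene 0.85 [294.7 423.5] [0.515 0.462 0.04 ] 855
cup scene 0.44 [229.4 232.3] [ 0.68  -0.062  0.04 ] 158
jar top 0.85 [222.9 413.1] [ 0.539 -0.45   0.04 ] 438
jar scene 0.81 [140.9 171.4] [ 0.548 -0.456  0.04 ] 554
jar scene 0.74 [114.9 214. ] [ 0.37  -0.435  0.04 ] 397
tape_roll top 0.53 [222.1 412.4] [ 0.544 -0.456  0.012] 424
tape_roll scene 0.93 [116.  210.8] [ 0.36  -0.463  0.012] 412
tape_roll scene 0.64 [141.7 170.9] [ 0.535 -0.478  0.012] 560
tube1 top 0.72 [185.  385.7] [ 0.665 -0.37   0.008] 129
tube1 top 0.47 [255.  179.7] [0.422 0.297 0.008] 193
tube1 scene 0.73 [245.1 393.5] [0.411 0.311 0.008] 219
tube1 scene 0.51 [186.8 164.6] [ 0.681 -0.352  0.008] 227
jig top 0.89 [185.4 337.6] [ 0.658 -0.209  0.02 ] 898
jig scene 0.55 [201.7 205.4] [ 0.647 -0.205  0.02 ] 1080
jig scene 0.46 [266.7 316.4] [0.615 0.189 0.02 ] 6065
```

View pics/t1.png

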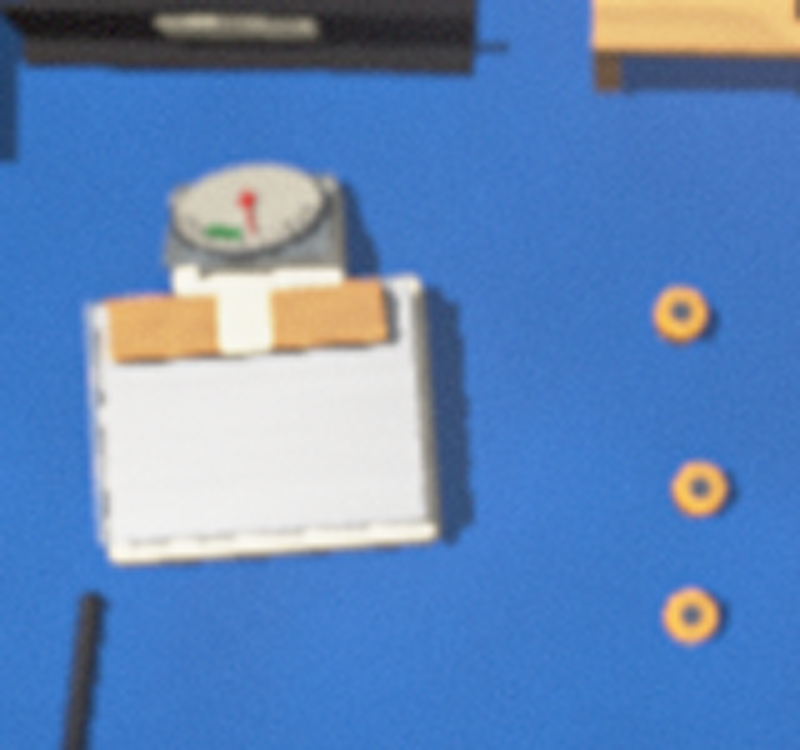

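View pics/s1.png

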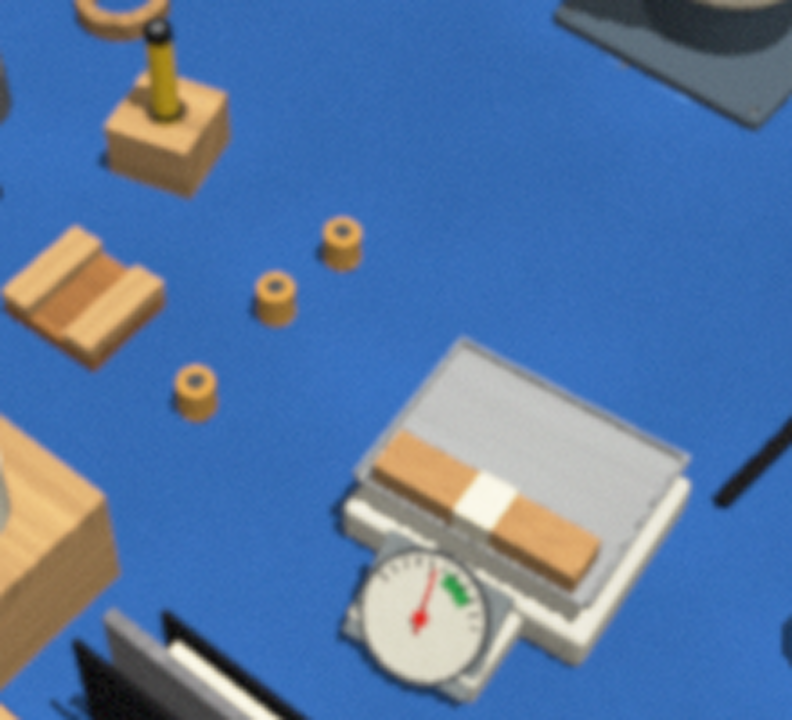

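```bash
python3 - <<'E'
from h import *
from scipy.optimize import least_squares
t=r.capture("top"); s=r.capture("scene")
T=lambda x,y:((y+.5)/5-.5+120,(x+.5)/5-.5+160)
S=lambda x,y:((y+.5)/3.6-.5+120,(x+.5)/3.6-.5+180)
for a,b in (((682,314),(196,380)),((700,489),(275,286)),((691,615),(343,231))):
    print(at(t,T(*a),.036).round(4),at(s,S(*b),.036).round(4))
obs=[]
# scene pan corners (local xy, 'pan')
for q,l in (((463,340),(-.075,-.1)),((690,460),(-.075,.1)),((578,612),(.075,.1)),((357,475),(.075,-.1))): pass
# which side: y left of robot = +y ; scene right = +y
P=[((463,340),(-.075,-.1)),((690,460),(-.075,.1)),((357,475),(.075,-.1))]
B=[((345,510),(.085,-.105)),((578,660),(.085,.105)),((690,485),(-.085,.105))]
BT=[((437,528),(-.085,-.105)),((112,552),(-.085,.105))]
def res(v):
    x,y,a,k=v;c,n=np.cos(a),np.sin(a);o=[]
    for lst,z,p,f in ((P,.106-k,s,S),(B,.044,s,S),(BT,.044,t,T)):
        for q,l in lst:
            X=[x+c*l[0]-n*l[1],y+n*l[0]+c*l[1],z]
            o+=list(proj(p,X)[0]-np.array(f(*q)))
    return np.array(o)
f=least_squares(res,[.58,.19,.05,.02],loss="soft_l1");print(f.x,res(f.x).round(1))
# dial: needle tip (432,570), centre (419,620)
x,y,a,k=f.x
c,n=np.cos(a),np.sin(a)
w=lambda l:[x+c*l[0]-n*l[1],y+n*l[0]+c*l[1],l[2]]
print("pan/proj",proj(s,[w((-.0225,0,.1-k)),w((.13,0,.07))]))
E
```

```text
[ 0.6624 -0.073   0.036 ] [ 0.6641 -0.0707  0.036 ]
[ 0.5498 -0.0865  0.036 ] [ 0.5518 -0.0854  0.036 ]
[ 0.4695 -0.0822  0.036 ] [ 0.4702 -0.0804  0.036 ]
[0.59439834 0.19460465 0.09533689 0.01932773] [-0.2 -0.7  0.3 -0.3 -0.2 -1.6  0.4 -1.9 -2.   0.8  0.3  0.9  0.3 -0.7
  0.3 -1.8]
pan/proj [[244.94365598 328.46731759]
 [288.48619059 297.41788912]]
```

```bash
python3 -m inch '[[1,15,-12,0,0,0,0],[1,30,-24,0,0,0,0],[1,33,-26,0,0,0,0],[1,33,-26,0,0,0,0],[1,33,-26,0,0,0,0],[1,33,-26,0,0,0,0],[1,33,-26,0,0,0,0],[1,33,-26,0,0,0,0],[1,33,-26,0,0,0,0],[1,33,-26,0,0,0,0],[1,33,-26,0,0,0,0],[1,33,-26,0,0,0,0],[1,33,-26,0,0,0,0],[1,30,-20,0,0,0,0],[1,10,-4,0,0,0,6],[1,0,0,0,0,0,7],[1,0,0,0,0,0,7],[1,0,0,0,0,0,5],[1,0,0,0,0,0,0]]'
python3 - <<'E'
from h import *
w=r.capture("wrist"); cv2.imwrite("pics/w1.png",w["image"])
print(r.state(), -np.array(w["R"]).T@w["t"])
for d in r.outline_of("bushing1",w):
    if d["p"]>.3: print(d["p"],d["location"],at(w,d["location"],.018).round(4),d["region"].sum())
print(proj(w,[[.551,-.086,.036],[.663,-.072,.036],[.47,-.081,.036]]))
E
```

```text
t: 3.72
ee_pos: [0.5457, -0.1024, 0.2314]
tool_rot: [-3.141, -0.0, 0.011]
contact_force: [-0.3, -0.5, 0.1]
opening: 0.0852
{'t': 3.775, 'joint_pos': array([ 0.07996671,  0.39711274,  0.03111835,  1.7590073 , -0.01478276,
        0.98562786, -1.44151951]), 'joint_vel': array([ 0.01092078,  0.00204404, -0.00252717, -0.00429222,  0.00154137,
        0.00220475,  0.01113461]), 'joint_efforts': array([-1.77938528e-01, -6.03721690e+01,  1.82963982e+00, -2.63677025e+01,
       -2.85862887e-02, -5.76202277e-03, -3.57675618e-01]), 'ee_pos': array([ 0.54576727, -0.10261396,  0.23141474]), 'tool_rot': array([-3.14131350e+00, -1.02217901e-04,  1.24472422e-02]), 'contact_force': array([ 0.03643713,  0.31635687, -0.36870407]), 'ft_torque': array([-0.01429024, -0.04260784, -0.00368578]), 'opening': 0.08522312620356945} [ 0.62699655 -0.10121611  0.37357243]
0.91 [241.1, 259.9] [ 0.4648 -0.0814  0.018 ] 720
0.77 [181.2, 261.2] [ 0.5424 -0.0834  0.018 ] 652
0.46 [278.4, 456.8] [ 0.415  -0.3388  0.018 ] 2600
[[177.41197898 262.7032124 ]
 [ 67.07661    248.31876737]
 [243.37011144 258.72732781]]
```

View pics/w1.png

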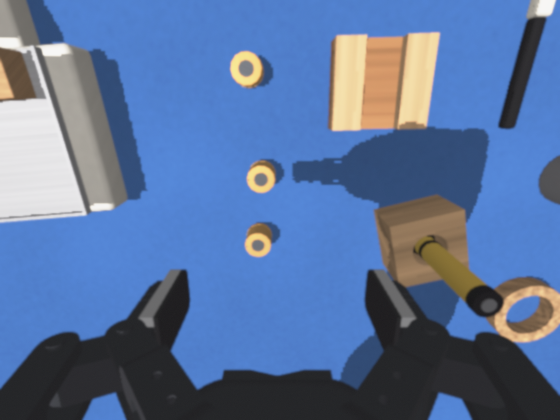

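```bash
python3 - <<'E'
from h import *
w=r.capture("wrist"); crop(w,160,270,220,300,7,"w1c.png")
for q in ((180,261.5),(69,246.5),(244.5,258)): print(at(w,q,.036).round(4))
print(at(w,(245,425),.06),at(w,(300,485),.158))
E
```

```text
[ 0.5482 -0.0851  0.036 ]
[ 0.6614 -0.0705  0.036 ]
[ 0.4687 -0.0807  0.036 ]
[ 0.48204584 -0.26825049  0.06      ] [ 0.47941346 -0.27209479  0.158     ]
```

View pics/w1c.png

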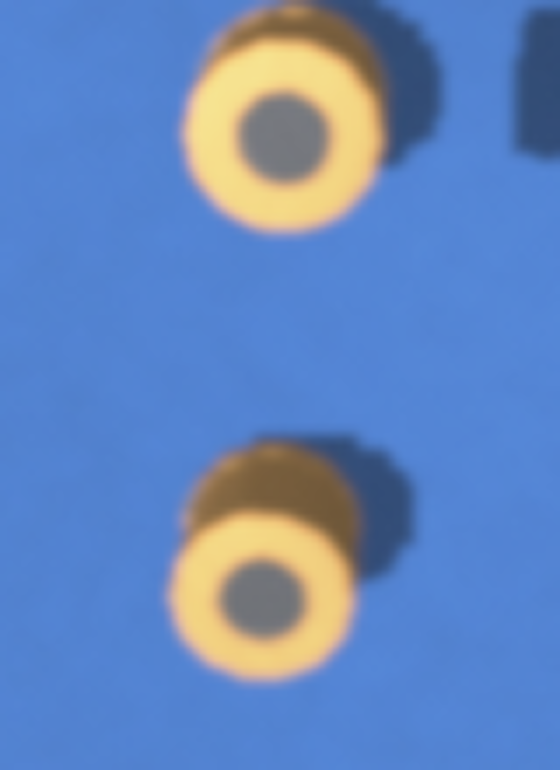

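```bash
python3 -m inch '[[1,4,-18,10,0,0,0],[1,0,0,25,0,0,0],[1,0,0,35,0,0,0],[1,0,0,35,0,0,0],[1,0,0,35,0,0,0],[1,0,0,35,0,0,0],[1,0,0,25,0,0,0],[1,0,0,13,0,0,0],[1,0,0,9,0,0,0],[1,0,0,0,0,0,0],[0.2,0,0,0,0,0,0],[0.2,0,0,0,0,0,0],[0,0,0,0,0,0,0],[0,0,0,0,0,0,0],[0,0,0,0,0,0,0],[0,0,0,0,0,0,0]]'
```

```text
t: 5.88
ee_pos: [0.5502, -0.0856, 0.01]
tool_rot: [-3.142, -0.001, 0.009]
contact_force: [-1.0, 1.4, 6.3]
opening: 0.0299
```

```bash
python3 -m inch '[[0,0,0,-10,0,0,0],[0,0,0,-25,0,0,0],[0,0,0,-40,0,0,0],[0,0,0,-40,0,0,0],[0,0,0,-35,0,0,0],[0,4,-20,-10,0,0,0],[0,4,-33,0,0,0,0],[0,4,-40,0,0,0,0],[0,4,-40,0,0,0,0],[0,4,-40,0,0,0,0],[0,4,-35,0,0,0,0],[0,4,-25,0,0,0,-2],[0,0,0,0,0,0,-3],[0,0,0,0,0,0,0],[0,0,0,0,0,0,0]]'
python3 - <<'E'
from h import *
w=r.capture("wrist"); cv2.imwrite("pics/w2.png",w["image"]); s=r.capture("scene");crop(s,200,330,250,400,5,"s2.png")
print(proj(w,[[.5944-.0205,.1926,.081],[.5783,.1478,.081]]))
E
```

```text
t: 7.75
ee_pos: [0.5756, 0.1471, 0.1691]
tool_rot: [3.141, 0.001, 0.095]
contact_force: [0.2, -0.8, -1.6]
opening: 0.0305
[[210.83283555 219.94456   ]
 [210.7357111  276.84143533]]
```

View pics/w2.png

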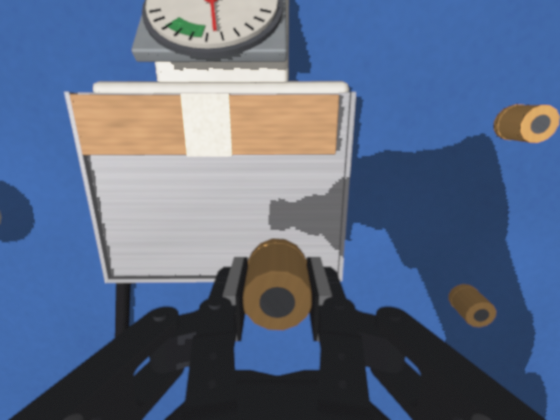

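View pics/s2.png

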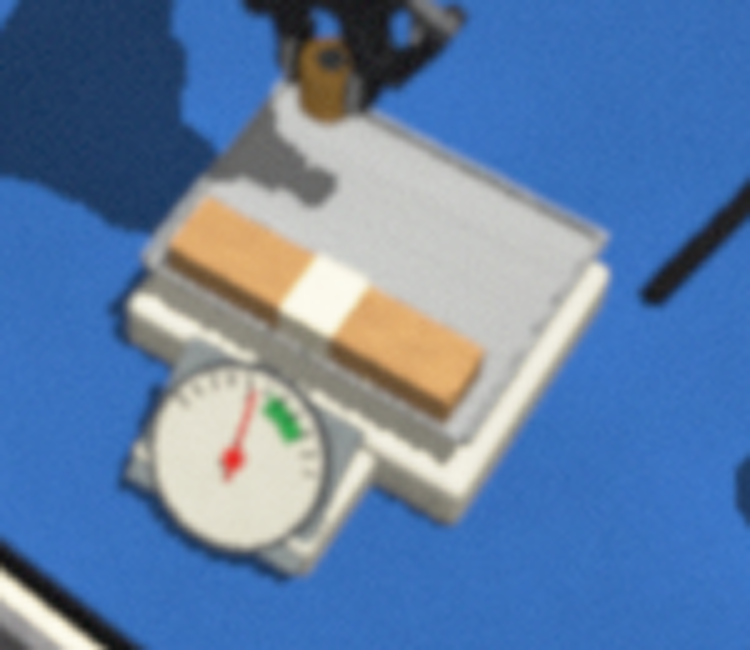

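```bash
python3 - <<'E'
from h import *
w=r.capture("wrist")
print(-np.array(w["R"]).T@w["t"])
for q in ((277,110),(277,341),(155,92),(155,345)): print(q,at(w,q,.081).round(4))
for q in ((282,104),(281,343),(93,68),(93,355)): print('rim',q,at(w,q,.087).round(4))
a=[at(w,q,.087)for q in ((282,104),(281,343),(93,68),(93,355))]
m=sum(a)/4;y=a[0]-a[1];print(m,np.arctan2(-y[0],y[1]),np.linalg.norm(y),np.linalg.norm(a[2]-a[3]),np.linalg.norm(a[0]-a[2]))
E
```

```text
[0.65668874 0.15528841 0.31136591]
(277, 110) [0.5057 0.2829 0.081 ]
(277, 341) [0.5242 0.0876 0.081 ]
(155, 92) [0.6086 0.2883 0.081 ]
(155, 345) [0.6269 0.1015 0.081 ]
rim (282, 104) [0.5044 0.2848 0.087 ]
rim (281, 343) [0.5241 0.0871 0.087 ]
rim (93, 68) [0.6505 0.2965 0.087 ]
rim (93, 355) [0.6698 0.1032 0.087 ]
[0.58719401 0.19290134 0.087     ] 0.09914141725510285 0.19864609400026975 0.19427017154581785 0.1465772418080546
```

```bash
python3 -m inch '[[0,0,0,10,0,0,0],[0,0,0,20,0,0,0],[0,0,0,20,0,0,0],[0,0,0,15,0,0,0],[0,0,0,9,0,0,0],[0,0,0,6,0,0,0],[0,0,0,5,0,0,0],[0,0,0,4,0,0,0],[0,0,0,0,0,0,0],[0,0,0,0,0,0,0]]'
python3 - <<'E'
from h import *
w=r.capture("wrist"); cv2.imwrite("pics/w3.png",w["image"]); s=r.capture("scene");crop(s,200,330,250,400,5,"s3.png")
E
```

```text
t: 9.15
ee_pos: [0.5758, 0.1476, 0.0805]
tool_rot: [-3.142, -0.0, 0.097]
contact_force: [-1.0, 0.7, -0.4]
opening: 0.0302
```

View pics/w3.png

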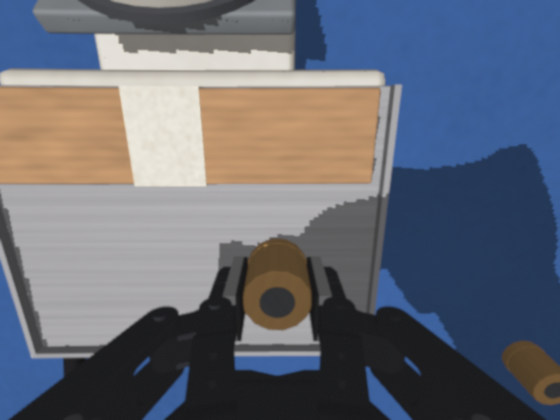

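View pics/s3.png

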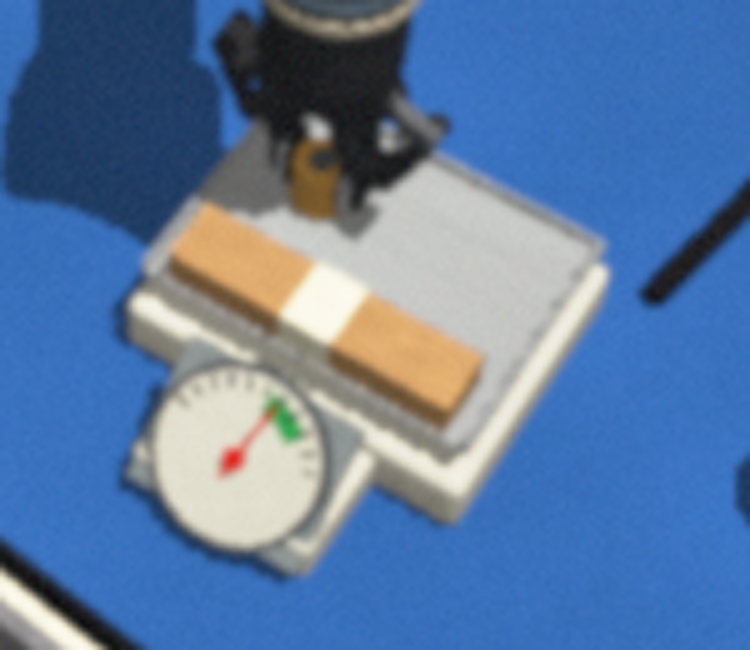

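```bash
python3 -m inch '[[0.15,0,0,2,0,0,0],[0.45,0,0,0,0,0,0],[0.6,0,0,0,0,0,0],[0.6,0,0,0,0,0,0],[0.6,0,0,0,0,0,0],[0.6,0,0,-10,0,0,0],[0.6,0,0,-20,0,0,0],[0.6,0,0,-40,0,0,0],[0.6,0,0,-40,0,0,0],[0.6,0,0,-40,0,0,0],[0.6,0,0,0,0,0,0]]'
python3 - <<'E'
from h import *
w=r.capture("wrist"); cv2.imwrite("pics/w4.png",w["image"]); s=r.capture("scene");crop(s,200,330,250,400,5,"s4.png");crop(s,262,320,270,325,12,"s4d.png")
E
```

```text
t: 10.62
ee_pos: [0.5774, 0.148, 0.2323]
tool_rot: [-3.14, -0.007, 0.096]
contact_force: [-0.2, 0.7, -0.2]
opening: 0.0514
```

View pics/w4.png

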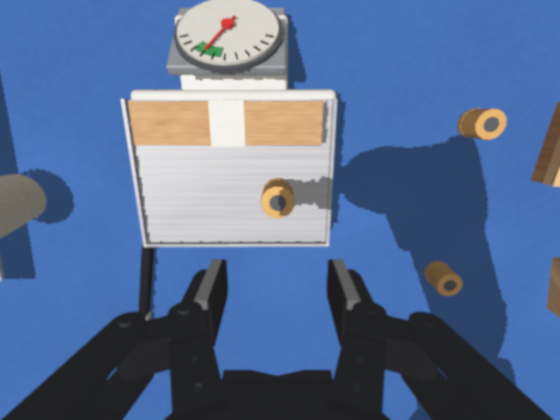

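View pics/s4.png

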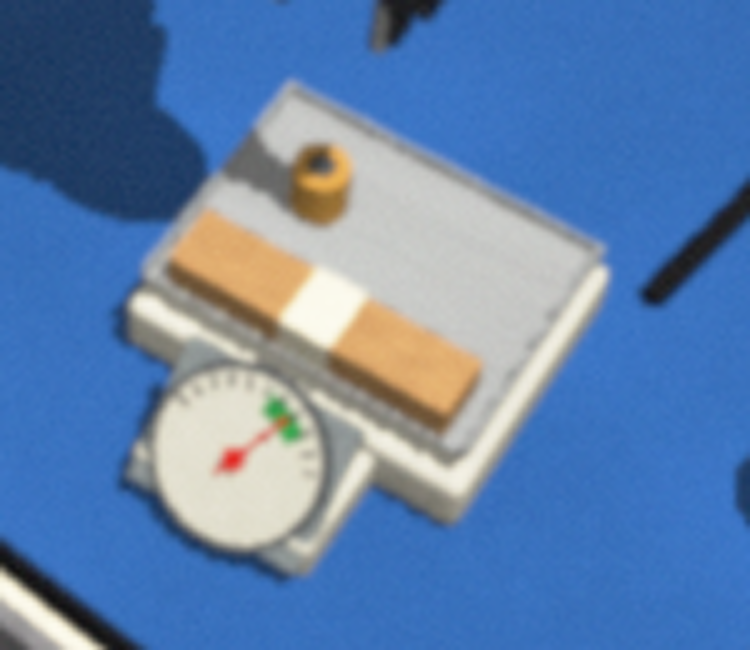

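View pics/s4d.png

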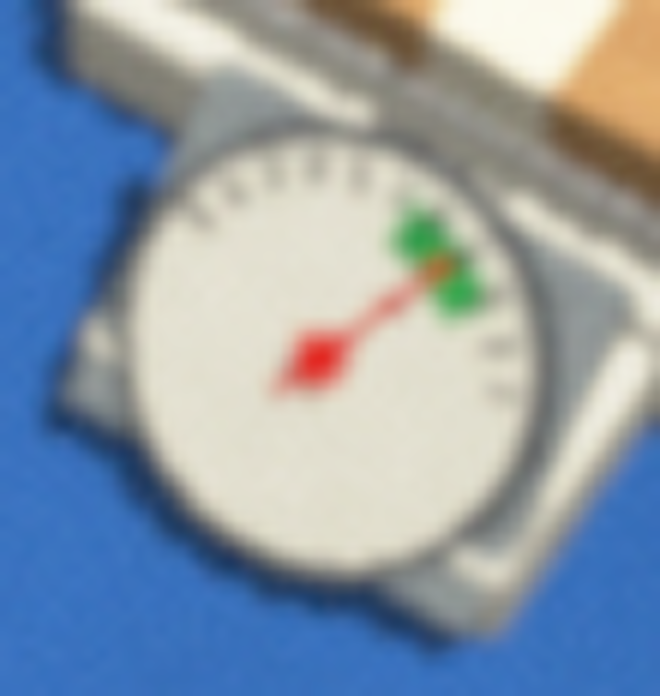

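```bash
python3 -m inch '[[1,-5,15,-5,0,0,0],[1,-10,30,-5,0,0,0],[1,-11,32,-5,0,0,0],[1,-11,32,-5,0,0,0],[1,-11,32,0,0,0,0],[1,-11,32,0,0,0,0],[1,-11,32,0,0,0,0],[1,-11,32,0,0,0,0],[1,-11,32,0,0,0,0],[1,-11,32,0,0,0,0],[1,-11,32,0,0,0,0],[1,-11,32,0,0,0,0],[1,-10,28,0,0,0,0],[1,-3,12,0,0,0,-5],[1,0,0,0,0,0,-8],[1,0,0,0,0,0,-8],[1,0,0,0,0,0,-8],[1,0,0,0,0,0,-5.5],[1,0,0,0,0,0,0]]'
python3 - <<'E'
from h import *
w=r.capture("wrist"); cv2.imwrite("pics/w5.png",w["image"])
t=r.capture("top");crop(t,140,290,160,420,3,"t5.png"); s=r.capture("scene");crop(s,110,190,190,270,7,"s5.png")
print(r.state()["joint_pos"].round(2))
E
```

```text
t: 13.1
ee_pos: [0.4762, -0.2695, 0.2477]
tool_rot: [-3.14, 0.001, 0.697]
contact_force: [0.0, -0.7, 0.3]
opening: 0.0855
[ 0.46  0.37 -0.05  1.75  0.02  1.02 -0.47]
```

View pics/w5.png

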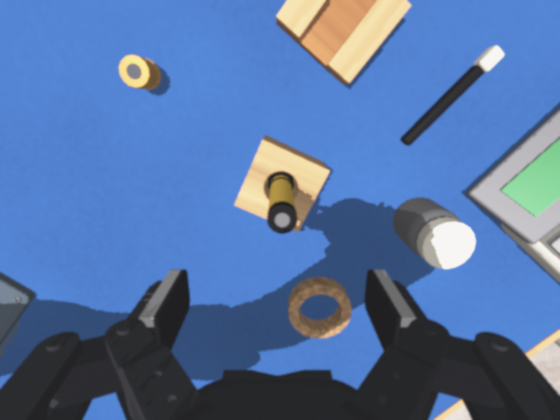

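View pics/s5.png

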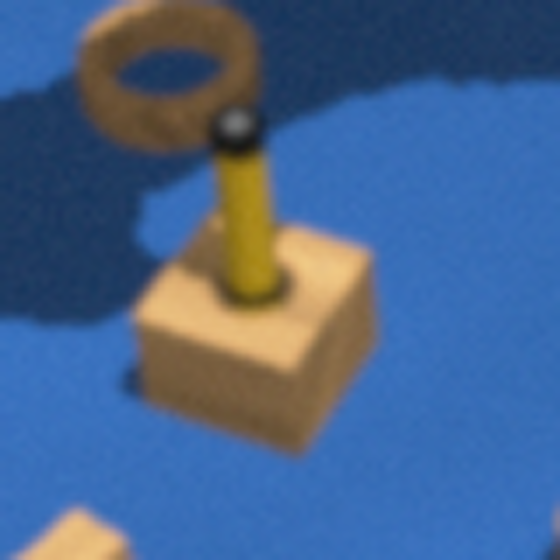

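```bash
python3 - <<'E'
from h import *
w=r.capture("wrist");s=r.capture("scene")
a=at(w,(220,282),.158);b=at(w,(185.5,282),.06)
print(a,b)
print(at(s,(124/7+110,236/7+190),.158),at(s,(287/7+110,252/7+190),.06))
st=r.state();psi=st["tool_rot"][2]
d=(a+b)[:2]/2-st["ee_pos"][:2]
print(d,d@[np.cos(psi),np.sin(psi)],d@[np.sin(psi),-np.cos(psi)])
E
```

```text
[ 0.47489971 -0.27507761  0.158     ] [ 0.47882641 -0.2737445   0.06      ]
[ 0.47807571 -0.27404935  0.158     ] [ 0.48044598 -0.27265345  0.06      ]
[-0.00035305 -0.00551249] -0.0038114747620289235 0.0039981079825033294
```

```bash
python3 -m inch '[[1,-2.5,4.5,10,0,0,0],[1,0,0,20,0,0,0],[1,0,0,25,0,0,0],[1,0,0,25,0,0,0],[1,0,0,20,0,0,0],[1,0,0,20,0,0,0],[1,0,0,10,0,0,0],[1,0,0,4,0,0,0],[0.5,0,0,0,0,0,0],[0.2,0,0,0,0,0,0],[0,0,0,0,0,0,0],[0,0,0,0,0,0,0],[0,0,0,0,0,0,0],[0,0,0,0,0,0,0]]'
python3 - <<'E'
from h import *
s=r.capture("scene");crop(s,90,190,190,290,6,"s6.png")
E
```

```text
t: 15.1
ee_pos: [0.4786, -0.2739, 0.1149]
tool_rot: [3.141, -0.0, 0.699]
contact_force: [-1.4, 1.7, 5.0]
opening: 0.0232
```

View pics/s6.png

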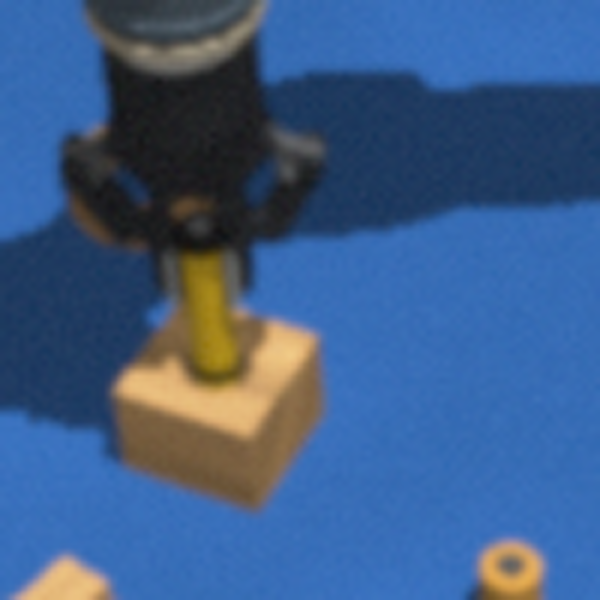

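```bash
python3 -m inch '[[0,0,0,-4,0,0,0],[0,0,0,-8,0,0,0],[0,0,0,-12,0,0,0],[0,0,0,-16,0,0,0],[0,0,0,-20,0,0,0],[0,0,0,-25,0,0,0],[0,0,0,-25,0,0,0],[0,0,0,-25,0,0,0],[0,0,0,-20,0,0,0],[0,0,0,-15,0,0,0],[0,0,0,0,0,0,0]]'
python3 - <<'E'
from h import *
s=r.capture("scene");crop(s,60,190,190,320,5,"s7.png")
w=r.capture("wrist"); cv2.imwrite("pics/w7.png",w["image"])
E
```

```text
t: 16.52
ee_pos: [0.4788, -0.2741, 0.2854]
tool_rot: [3.14, -0.001, 0.699]
contact_force: [-0.5, -0.0, -1.7]
opening: 0.0225
```

View pics/s7.png

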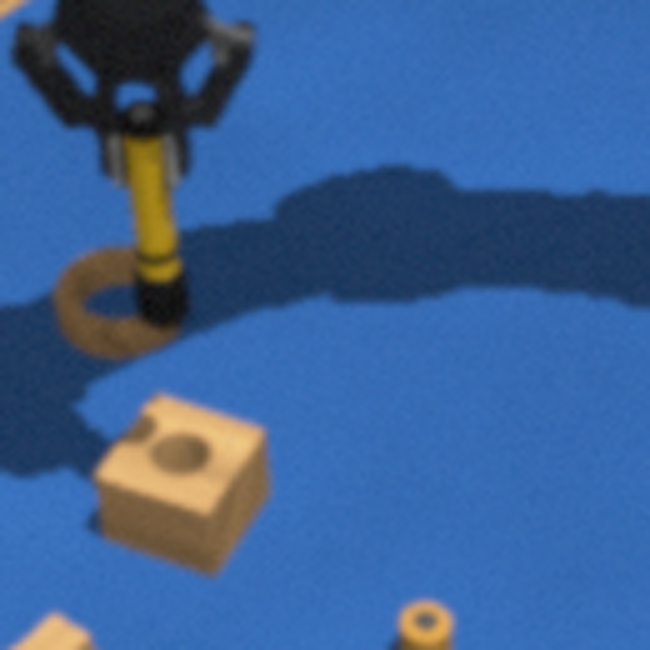

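View pics/w7.png

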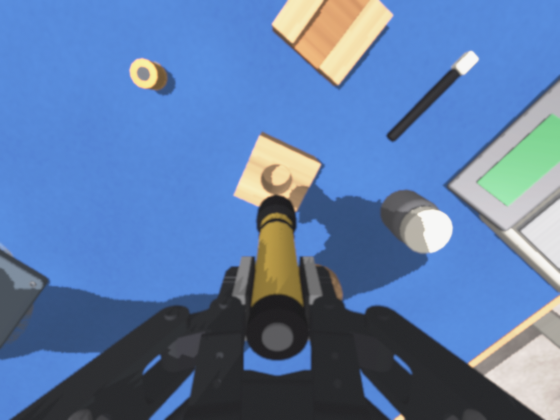

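```bash
python3 -m inch '[[0,6,-7,0,0,0,0],[0,14,-17,0,0,0,0],[0,22,-26,0,0,0,0],[0,24,-28,0,0,0,0],[0,24,-28,0,0,0,0],[0,24,-28,0,0,0,0],[0,24,-28,0,0,0,0],[0,24,-28,0,0,0,0],[0,24,-28,0,0,0,0],[0,24,-28,0,0,0,0],[0,24,-28,0,0,0,0],[0,24,-28,0,0,0,0],[0,24,-28,0,0,0,0],[0,24,-28,0,0,0,0],[0,24,-28,0,0,0,0],[0,22,-26,0,0,0,0],[0,14,-19,0,0,0,0],[0,6,-10,0,0,0,0],[0,0,0,0,0,0,0]]'
python3 - <<'E'
from h import *
print(r.state()["joint_pos"].round(2))
E
```

```text
t: 19.0
ee_pos: [0.4788, 0.3034, 0.2838]
tool_rot: [-3.141, 0.001, 0.7]
contact_force: [0.3, -1.1, -2.0]
opening: 0.0231
[-0.45  0.38 -0.28  1.64  0.11  1.14 -1.64]
```

```bash
python3 -m inch '[[0,0,0,0,-2,0,0],[0,0,0,0,-4,0,0],[0,0,0,0,-4,0,0],[0,0,0,0,-4,0,0],[0,0,0,0,-4,0,0],[0,0,0,0,-2,0,0],[0,0,0,0,0,0,0]]'
python3 - <<'E'
from h import *
print(r.state()["joint_pos"].round(2))
from scipy.spatial.transform import Rotation as Q
print(Q.from_euler("xyz",r.state()["tool_rot"]).as_matrix().round(3))
E
```

```text
t: 19.88
ee_pos: [0.4792, 0.3032, 0.2842]
tool_rot: [2.792, 0.0, 0.7]
contact_force: [0.1, 0.2, -1.5]
opening: 0.0223
[-0.73  0.39 -0.2   1.69  0.45  1.19 -1.98]
[[ 0.765  0.605  0.22 ]
 [ 0.644 -0.719 -0.262]
 [-0.     0.342 -0.94 ]]
```

```bash
python3 -m inch '[[0,0,0,0,-3,0,0],[0,0,0,0,-4,0,0],[0,0,0,0,-4,0,0],[0,0,0,0,-4,0,0],[0,0,0,0,-4,0,0],[0,0,0,0,-4,0,0],[0,0,0,0,-2,0,0],[0,0,0,0,0,0,0],[0,0,0,0,0,0,0]]'
python3 - <<'E'
from h import *
print(r.state()["joint_pos"].round(2))
w=r.capture("wrist"); cv2.imwrite("pics/w8.png",w["image"])
s=r.capture("scene");cv2.imwrite("pics/s8.png",s["image"])
t=r.capture("top");cv2.imwrite("pics/t8.png",t["image"])
E
```

```text
t: 21.0
ee_pos: [0.48, 0.3025, 0.2847]
tool_rot: [2.357, -0.001, 0.698]
contact_force: [0.4, -0.1, -1.4]
opening: 0.0225
[-1.01  0.5  -0.11  1.74  0.77  1.38 -2.34]
```

View pics/w8.png

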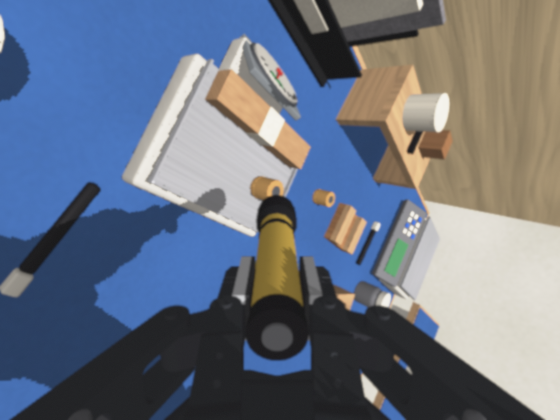

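View pics/s8.png

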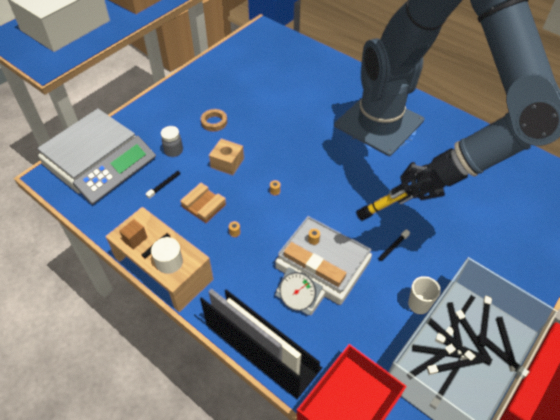

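View pics/t8.png

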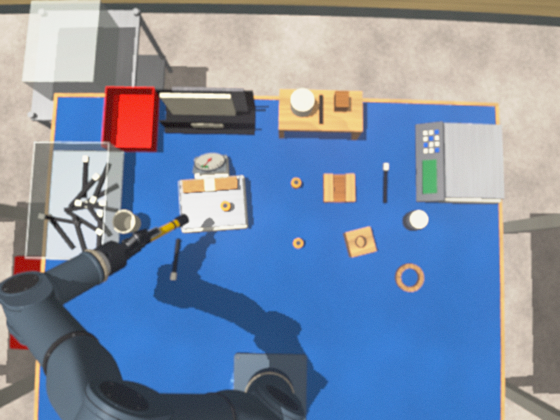

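```bash
python3 - <<'E'
from h import *
s=r.capture("scene")
S=lambda x,y:((y+.5)/5-.5+200,(x+.5)/5-.5+250)
print("bushing",at(s,S(322,161),.1015))
a=at(s,S(292,82),.0715);b=at(s,S(605,248),.0715);c=at(s,S(145,270),.0715)
print(a,b,c,np.linalg.norm(a-b),np.linalg.norm(a-c))
ux=(c-a)/np.linalg.norm(c-a)
m=(a+b)/2; yd=(b-a)/np.linalg.norm(b-a); xd=np.array([yd[1],-yd[0],0])
print("lot",m+xd*.0545, np.arctan2(-yd[0],yd[1]))
crop(s,150,300,270,450,4.4,"s8c.png")
E
```

```text
bushing [0.5749179  0.14447275 0.1015    ]
[0.52470704 0.08699178 0.0715    ] [0.50524593 0.28487247 0.0715    ] [0.6741348  0.10332865 0.0715    ] 0.1988353690732941 0.15031815051712868
lot [0.56921481 0.19126634 0.0715    ] 0.09803247666573328
```

View pics/s8c.png

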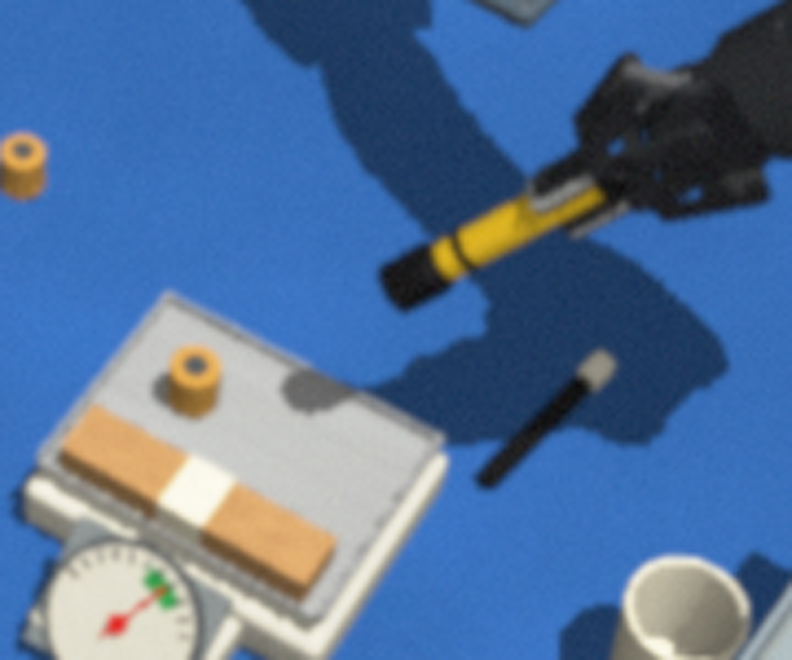

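```bash
python3 -m inch '[[0,0,-4,4,0,0,0],[0,-1,-9,8,0,0,0],[0,-1,-11,10,0,0,0],[0,-1,-11,10,0,0,0],[0,0,-9,9,0,0,0],[0,0,-7,7,0,0,0],[0,0,-3,3,0,0,0],[0,0,0,0,0,0,0],[0,0,0,0,0,0,0],[0,0,0,0,0,0,0]]'
python3 - <<'E'
from h import *
from scipy.spatial.transform import Rotation as Q
st=r.state();M=Q.from_euler("xyz",st["tool_rot"]).as_matrix();z=M[:,2]
lot=np.array([.5695,.191,.0655]);L=st["ee_pos"]+.105*z
print(st["ee_pos"],z,"lens",L,np.linalg.norm(lot-L)); d=lot-L; print("aim miss",d-z*(d@z), "hit",L+z*(L[2]-lot[2])/-z[2])
print(st["joint_pos"].round(2))
s=r.capture("scene");crop(s,150,330,270,450,3.3,"s9.png")
t=r.capture("top");crop(t,140,270,110,270,5,"t9.png")
w=r.capture("wrist"); cv2.imwrite("pics/w9.png",w["image"])
print(proj(s,[L,L+.148*z,lot]),proj(t,[L,L+.148*z,lot]))
E
```

```text
t: 22.45
ee_pos: [0.476, 0.3029, 0.2104]
tool_rot: [2.356, -0.001, 0.699]
contact_force: [0.3, -0.7, -1.4]
opening: 0.0227
[0.47595899 0.30285553 0.2104232 ] [ 0.45515351 -0.54094708 -0.70725635] lens [0.52375011 0.24605608 0.13616128] 0.10058449720209417
aim miss [-3.00368179e-05 -6.46929212e-04  4.75475549e-04] hit [0.56922405 0.1920106  0.0655    ]
[-1.02  0.58 -0.11  1.82  0.81  1.26 -2.46]
[[232.18144509 357.64333609]
 [254.17431447 315.27296044]
 [247.17216355 328.155605  ]] [[220.83595603 188.86453611]
 [203.00291466 221.05818993]
 [208.41382386 211.46188064]]
```

View pics/s9.png

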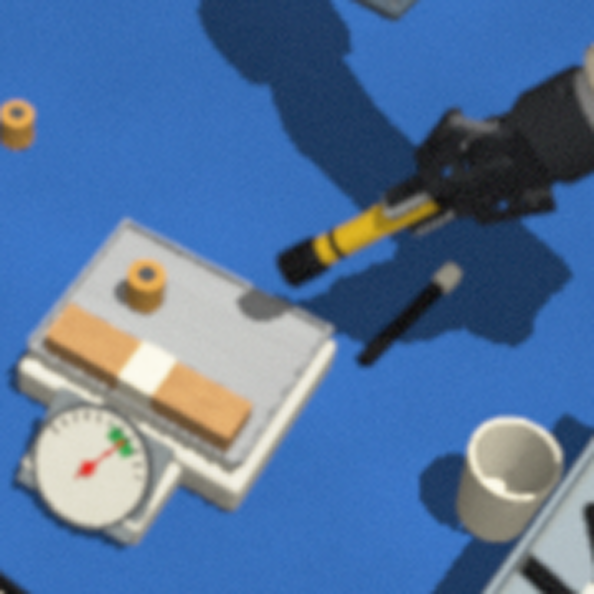

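View pics/t9.png

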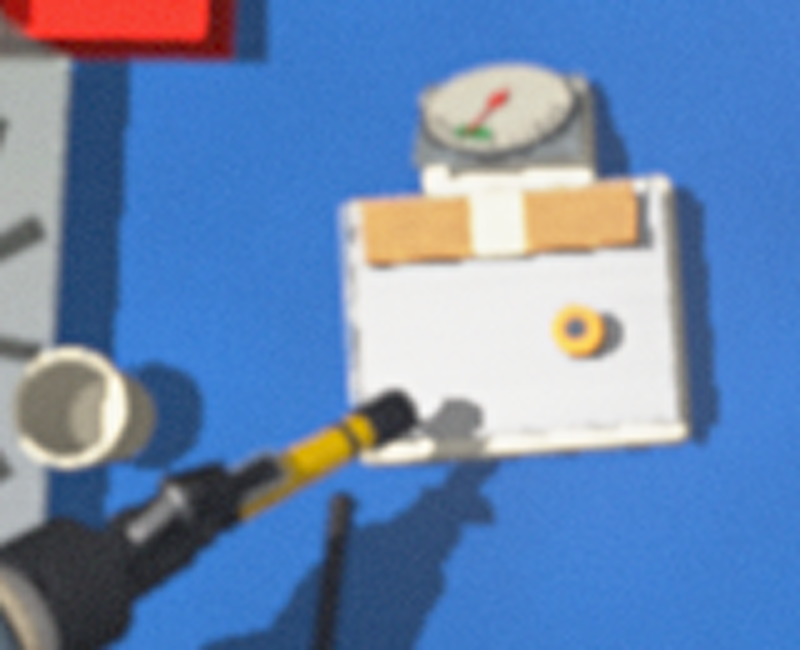

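View pics/w9.png

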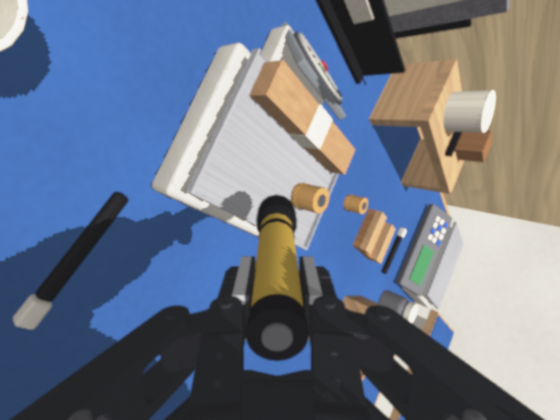

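```bash
python3 - <<'E'
from rig import r
print(r.hand_in())
E
```

```text
the job is handed in; nothing more can be done
None
```

I set one brass bushing on the free part of the pan, which brought the needle to rest in the green band. I then drew the torch from its holder and handed the job in at about 22.6 s, still holding it over the pan.

- **Needle:** it was inside the green band once the bushing was released, at roughly 34 to 35 mm of pan travel read by eye from the dial. It was still there in the last pictures.
- **Torch:** it is tipped to 45° and clear of everything. By the arm's pose the lens is about 10 cm from the middle of the free part, and the aim misses that point by under 1 mm.
- **Camera check:** the top and scene pictures agreed with the computed lens position to about 1 pixel (roughly 3 mm).
- **Disagreement:** my measurements of the middle of the free part differed by up to about 8 mm in x. I used a final fit in between, so the real aim could be a few millimetres off.
- **Distance reading:** I took "10 cm from the pan" as measured along the beam, which puts the lens about 7 cm above the pan's surface.
- **Other items:** the arm did not touch the cup, tape roll, jar or black tubes, and none of my checks failed.

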